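# Lock the model stage revolve

### The arm

A 6-joint arm with a two-finger parallel gripper is mounted at the origin on a cart in front of the work surface, level with it; the furniture and walls round the work are solid. World frame = base frame: x ahead of the robot, y to its left, z up, the work surface at z = 0. Lengths are in m, angles in rad, forces in N, time in s.
With the tool pointing down it reaches from about 0.25 to 0.8 m from the base axis. Payload 8.5 kg.
Tool frame: the origin (TCP) lies at the very end of the fingers, on their centre line; the grasp point (between the pads) lies 19 mm behind it; z points along the fingers, x is the direction in which the jaws open and shut, and the axes are right-handed (so a half turn about z gives the same grasp; the last joint's range is limited). The gripper opens to 85 mm and grips with 20 to 120 N. Pads are 22 mm wide; open, the fingers measure 114 mm over their backs; the gripper's body (76 mm by 85 mm) begins 54 mm behind the grasp point. The pads swing forward as they close: fully open they stand 13 mm farther back than shut.
Start: joints at [-1.109, 0.238, -0.013, 1.319, 0, 1.571], TCP at [0.234, -0.47, 0.231] pointing down, gripper open.
Joint ranges: [-2.66, 2.66], [-1.03, 1.9], [-1.14, 1.46], [-1.82, 2.27], [-1.45, 1.34], [-3.14, 3.14]. Speed limits (rad/s): [2.22, 2.22, 2.79, 3.14, 3.14, 3.14].

### API

Orientations are given as a unit quaternion [x, y, z, w].
In Python, from bench import robot gives the robot as it stands.
- The arm moves only by the tool servo_tool, never from a script. Its argument "commands" is a list of rows, each a list of 5 numbers: the shift along the world's x, y, z in m, then the turn about the world's z in degrees, then the finger opening in m, from 0 to 0.0854. In form: [[dx, dy, dz, yaw, grip], ...]. A call has 1 to 12 rows; each row is the pose to reach, as a shift and turn from the pose commanded when the call began; what a row does not reach only later rows make up. A row lasts 1/8 s, in which the tool goes at most 62.5 mm and 10.7 degrees, less where a joint would pass 70% of its speed; a pose out of reach is approached as far as the arm can. A call with a gripper value outside its range is refused whole. The fingers move at their own pace and stop on an object; "grip_force" is the grip in N (left out, the last holds). Time passes only in rows, so rows that repeat a pose let the fingers close. It gives the time, the measured TCP pose, the force and the opening at its end, in the units of the state.
- robot.observe(): the state, without advancing time (a new reading comes with each control period).
- robot.snapshot(name): name is "scene" or "side" or "wrist"; returns a dict with "pixels" (400x640x3 uint8, blue, green, red), "intrinsics" (3x3 intrinsics, pixels), "R" (3x3) and "t" (3): a world point X has camera coordinates R X + t. Camera axes: x right, y down, z forward; pixel columns grow to the right and rows downward; lengths in m; the calibration is good to about 2 mm. A picture is of the moment at which its call begins. There is no depth.
- robot.close_job(): hands the job in, once; it reports no verdict.
The state is a dict: "t": time; "joint_positions": joint angles; "joint_velocities": joint speeds; "joint_torque": joint torques, N m; "tcp_pos": TCP position; "tcp_rot": TCP orientation; "contact_force": force on the tool from outside, world axes, zero at the start; "ft_torque": the same for the moment, N m; "finger_gap": opening from 0.0 (shut) to 1.0 (fully open).
Only numpy, scipy, OpenCV 4.12 (cv2) and the standard library are available. Lean on these libraries where they do the work, as an engineer would, in place of code of your own. Each camera call takes 0.05 s, during which the arm holds its last target.

### The job

Lock the model stage's revolve so that it can be carried: with your fingertips, push the wooden disc round by its peg until its slot lines up with the locking bar, then push the bar by its upright lug through the slot until it is fully home. Only push: do not lift or carry the bar, and leave the other things on the bench where they are. Finish clear of everything.

Things in the scene. Friction and masses are not known exactly. Their poses are not given: they have to be found in the camera images.
- revolve_base: Plywood board 305 x 120 x 10 mm fixed flat on the bench; it carries the disc, the bar's guide and the keeper. Origin on the bench top under the disc's axis; +x is the way the bar is pushed, z up. Board from x = -225 to +80 mm, y = -60 to +60 mm. On y = 0 behind the disc runs an aluminium bed 34 mm wide, top at z = 15 mm, x = -225 to -53 mm, on which the bar lies
- guide_rear (a point): Centre of the guide's rear end, 15 mm over the bench, at x = -88 mm, y = 0 of revolve_base (axes alike). The guide is a low aluminium tunnel for the bar, 15 mm wide inside, 30 mm outside, top 39.5 mm over the bench, from here to x = -53 mm. It is the bar's stop: the lug cannot enter
- keeper_mouth (a point): Centre of the near mouth of the keeper beyond the disc, 14 mm over the bench, at x = 53 mm, y = 0 of revolve_base (axes alike): a tunnel 20 mm long, 18 mm wide inside, 36 mm outside, top 37 mm over the bench, that takes the bar's nose
- slot_centre (a point): Centre of the wooden revolve disc, on its upright axis, at its upper face, 34 mm over the bench. Disc 96 mm across. A straight slot 18 mm wide, open at the top and flared to 30 mm at both mouths, runs right across through the centre; its floor is 14 mm over the bench. The point's x axis runs along the slot and turns with the disc
- peg_top (a point): Centre of the top of the disc's upright wooden peg, 14 mm across, which stands 38 mm out of the disc (from z = 34 to 72 mm over the bench), 31 mm from the axis, at slot_centre's -y side (square to the slot)
- revolve (a joint): Turn of the disc in rad, counterclockwise from above, from revolve_base's x axis to slot_centre's. The slot is in line with the bar at 0 and equally at pi; either will do. Peg at revolve_base's -y side at 0, +x side at pi/2, +y side at pi. Starts from 0.5 to 2.64; end stops at -0.4 and 3.54. Friction 0.05 N m, no spring: it stays where it is left
- lock_bar: Steel bar 12 mm wide, 14 mm high, 0.15 to 0.31 kg, loose in its guide. Origin on its underside (15 mm over the bench) at the lug's front face; +x towards its round nose at x = 152 mm; lug's rear face at x = -14 mm. In revolve_base's frame the origin starts at x = -220 to -205 mm and is at -88 mm fully home (lug against guide). A slot out of line stops the nose at the disc
- lug_top (a point): Centre of the top of the bar's upright black lug, 67 mm over the bench. The lug stands at the bar's rear end: 14 mm thick along the bar, 30 mm wide, 52 mm high from the bar's underside. Axes as lock_bar
- jar_white: Paint jar with white lid, 49 mm across, 52 mm high, origin under its centre; a bystander just beyond the keeper
- sanding_block: Wooden sanding block 43 x 71 x 24 mm, origin under its centre; a bystander beside the board
- paint_tube: Paint tube 34 x 131 x 23 mm, origin under its centre; a bystander beside the board
- masking_tape: Roll of masking tape 98 mm across, 25 mm high, origin under its centre; a bystander
- model_stair: Basswood model stair 84 x 64 x 48 mm, origin under its centre; a bystander
- paint_slate: Slate-blue paint bottle 37 mm across, 109 mm high, origin under its centre; a bystander
There are look-alikes about, which are no part of the job. There is more than one size of the lock_bar; the job needs the smaller.

How it is judged:
On the way, in this order (a step that is already met when the one before it is completed fails the run):
1. the disc's slot is in line with the bar (angle between the x axis of slot_centre and the x axis of revolve_base, either way round below 0.1 rad), for 0.1 s.
2. the bar is through the slot and fully home (x of lock_bar in the frame of revolve_base above -0.092 m), for 0.1 s.
At the end, for the whole second after the job is handed in: The bar lies at rest in its guide, through the disc's slot and into the keeper, its lug within 4 mm of the guide's rear end (6 mm sideways, 6 mm in height); the slot is in line with it within 0.1 rad (x of lock_bar in the frame of revolve_base above -0.092 m and y of lock_bar in the frame of revolve_base between -0.006 and 0.006 m and height (world z) of lock_bar below 0.021 m and angle between the x axis of lock_bar and the x axis of revolve_base, either way round below 0.08 rad and angle between the x axis of slot_centre and the x axis of revolve_base, either way round below 0.1 rad and linear speed of lock_bar below 0.01 m/s); the robot touches nothing.
It fails at once if the bar is lifted more than 12 mm off its bed (height (world z) of lock_bar above 0.027 m).
It fails at once if a bystander is moved more than 20 mm (distance of any of jar_white, sanding_block, paint_tube, masking_tape, model_stair, paint_slate from where it was at the start of the episode above 0.02 m).
It also fails if it takes over 58 s, if anything falls off the work surface, if the arm or the gripper's body presses on something with over 40 N, if the wrist force passes 120 N, or if a joint passes its speed limit or range.

## Working session

There is one attempt and no reset: what is moved stays moved. The work goes in short steps, Python scripts to look and compute and a tool call to move; the robot and the scene stay as the last step left them, time stands still between calls to the robot, and variables do not carry over. Pictures are saved under pics/ and viewed, and the job is handed in when it is done.

Besides the shell and the picture viewer there is one more tool, called after "Emit:" as name([rows], argument=value, ...), one row to a line, values as JSON. servo_tool: Moves the arm, as the interface text tells. Its arguments: {"type":"object","properties":{"commands":{"type":"array","items":{"type":"array","items":{"type":"number"}}},"grip_force":{"type":"number"}},"required":["commands"]}

```bash
mkdir -p pics; ls; cat > h.py <<'E'
import numpy as np,cv2
from bench import robot
def snap(n,f):
    s=robot.snapshot(n); cv2.imwrite('pics/'+f,s['pixels']); np.savez('pics/'+f+'.npz',**{k:np.array(s[k]) for k in('pixels','intrinsics','R','t')}); return s
def load(f): return dict(np.load('pics/'+f+'.npz'))
def ray(s,u,v):
    d=s['R'].T@np.linalg.inv(s['intrinsics'])@np.array([u,v,1.]); return -s['R'].T@s['t'],d
def onz(s,u,v,z):
    c,d=ray(s,u,v); return c+d*(z-c[2])/d[2]
def proj(s,X):
    p=s['intrinsics']@(s['R']@np.array(X)+s['t']); return p[:2]/p[2]
def tri(s1,p1,s2,p2):
    c1,d1=ray(s1,*p1);c2,d2=ray(s2,*p2)
    k=np.linalg.lstsq(np.stack([d1,-d2],1),c2-c1,rcond=None)[0]
    a=c1+k[0]*d1;b=c2+k[1]*d2; return (a+b)/2,np.linalg.norm(a-b)
E
python3 - <<'E'
from h import *
for n in('scene','side','wrist'): snap(n,n+'0.png')
print(robot.observe())
E
```

```text
pics
{'t': 0.15, 'joint_positions': array([-1.10898981e+00,  2.38643828e-01, -1.40494415e-02,  1.31919892e+00,
        2.11035054e-05,  1.57079199e+00]), 'joint_velocities': array([ 0.00031213, -0.00224359,  0.00361893, -0.00095845,  0.00149714,
        0.00048273]), 'joint_torque': array([ 3.49989314e-03, -5.39076662e+01,  3.46598911e+01,  1.44282746e-02,
        2.50153753e-04,  6.74160418e-06]), 'tcp_pos': array([ 0.23378825, -0.46972204,  0.23082921]), 'tcp_rot': array([ 8.50167499e-01, -5.26512035e-01, -4.60275616e-04, -2.97464644e-04]), 'contact_force': array([0.04511103, 0.38858826, 0.60913427]), 'ft_torque': array([-0.05671294, -0.01232776, -0.0411585 ]), 'finger_gap': 0.999185706486406}
```

View pics/scene0.png

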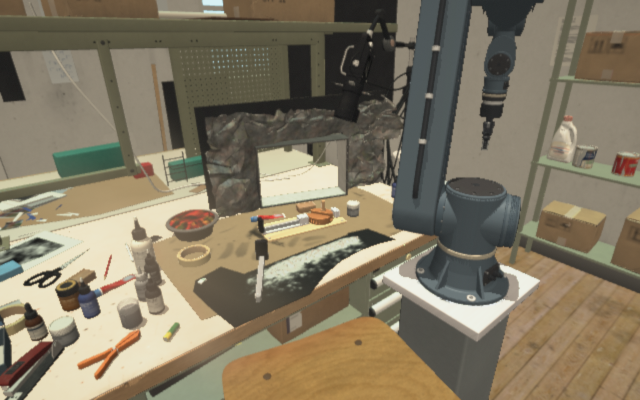

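View pics/side0.png

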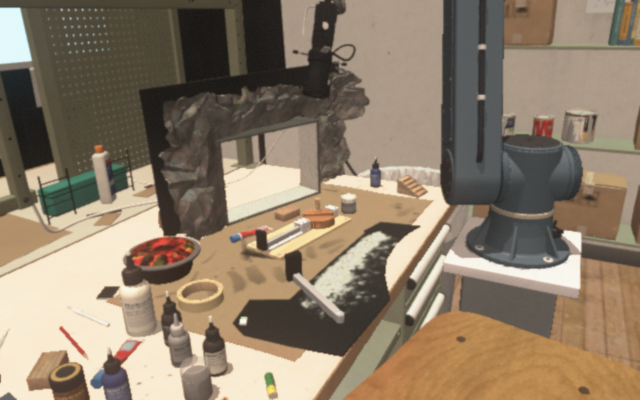

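View pics/wrist0.png

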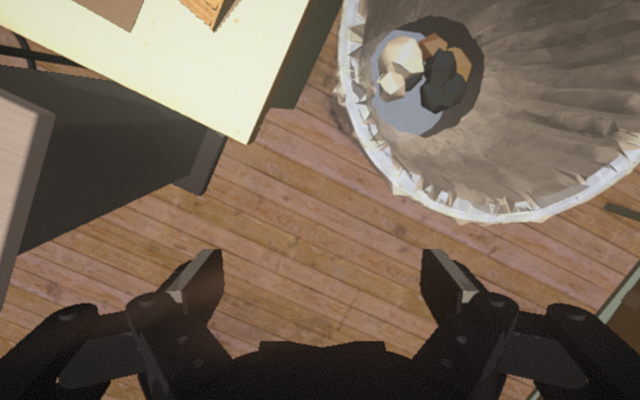

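```bash
python3 - <<'E'
from h import *
a=load('scene0.png')['pixels'][180:270,230:380];cv2.imwrite('pics/z1.png',cv2.resize(a,None,fx=5,fy=5,interpolation=2))
a=load('side0.png')['pixels'][180:270,220:370];cv2.imwrite('pics/z2.png',cv2.resize(a,None,fx=5,fy=5,interpolation=2))
E
```

```text
(no output)
```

View pics/z1.png

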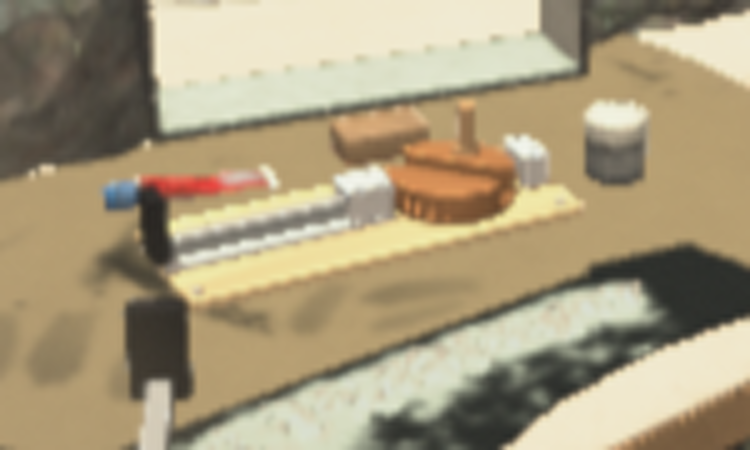

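View pics/z2.png

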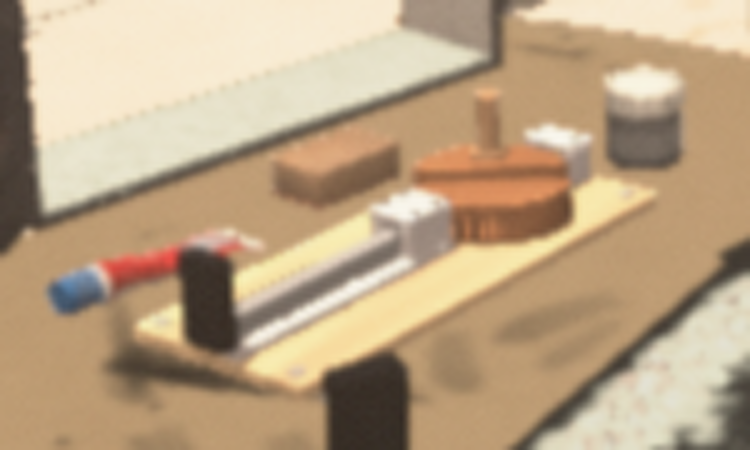

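The small bar's lug sits at about (260,218) in scene and (261,231) in side. The peg top is at about (323,201) and (317,199), and the larger look-alike bar lies nearer the camera.

```bash
python3 - <<'E'
from h import *
A=load('scene0.png');B=load('side0.png')
for n,p,q in [('lugtop',(152,190),(205,255)),('peg',(467,105),(487,94)),('cornFR',(583,204),(657,191)),('cornBL',(197,300),(300,388)),('keeper top far',(530,140),(560,130)),('guide top',(363,175),(413,200)),('biglug',(158,300),(367,360)),('jar',(617,108),(645,75)),('block',(380,115),(335,150))]:
    p=(230+p[0]/5,180+p[1]/5);q=(220+q[0]/5,180+q[1]/5)
    print(n,*[x.round(4) for x in tri(A,p,B,q)])
print(-A['R'].T@A['t'],-B['R'].T@B['t'])
E
```

```text
lugtop [0.5735 0.3112 0.0646] 0.0007
peg [0.544  0.0596 0.0676] 0.0014
cornFR [0.4514 0.0255 0.0094] 0.0006
cornBL [0.5211 0.3123 0.0019] 0.0011
keeper top far [0.516  0.0214 0.0366] 0.0001
guide top [0.5391 0.1598 0.0415] 0.0006
biglug [0.4366 0.3857 0.0675] 0.0012
jar [ 0.489  -0.0424  0.0539] 0.0002
block [0.646  0.0663 0.0224] 0.0058
[-0.43928811  0.84461067  0.62166619] [-0.07619469  1.23347658  0.56333411]
```

Emit:
servo_tool([
  [0,0.05,0.05,8,0],
  [0.02,0.1,0.1,16,0],
  [0.05,0.16,0.12,24,0],
  [0.08,0.22,0.12,32,0],
  [0.11,0.28,0.12,40,0],
  [0.14,0.34,0.12,46,0],
  [0.17,0.4,0.12,52,0],
  [0.2,0.46,0.12,52,0],
  [0.22,0.52,0.12,52,0],
  [0.23,0.58,0.12,52,0],
  [0.23,0.58,0.12,52,0],
  [0.23,0.58,0.12,52,0],
])

```text
t: 1.65
tcp_pos: [0.4642, 0.1127, 0.3504]
tcp_rot: [0.995, -0.098, -0.001, 0.0]
contact_force: [0.2, -0.4, 0.5]
finger_gap: -0.001
```

```bash
python3 - <<'E'
from h import *
s=snap('wrist','w1.png'); snap('side','s1.png');print(-s['R'].T@s['t'],s['R']); print(robot.observe())
E
```

```text
[0.47785134 0.17598352 0.492455  ] [[ 9.80625132e-01 -1.95891874e-01 -8.50760558e-04]
 [-1.89018094e-01 -9.47338002e-01  2.58501198e-01]
 [-5.14442418e-02 -2.53331962e-01 -9.66010563e-01]]
{'t': 1.75, 'joint_positions': array([ 2.33514720e-01,  1.43080928e-01,  1.68026898e-01,  1.59688176e+00,
       -2.54982024e-04,  2.00437411e+00]), 'joint_velocities': array([-0.02987871, -0.01504051, -0.0072361 ,  0.00062695,  0.00197863,
       -0.00127484]), 'joint_torque': array([  1.42077897, -45.74836135,  35.3351891 ,  -0.12856796,
         0.07962541,   0.07560184]), 'tcp_pos': array([0.46364922, 0.11020034, 0.35092595]), 'tcp_rot': array([ 9.95000855e-01, -9.98646996e-02, -4.96593288e-04,  3.06992805e-04]), 'contact_force': array([ 0.38632194, -0.71730177, -0.33550262]), 'ft_torque': array([0.00562591, 0.01029984, 0.02657302]), 'finger_gap': 0.004724210157628502}
```

View pics/w1.png

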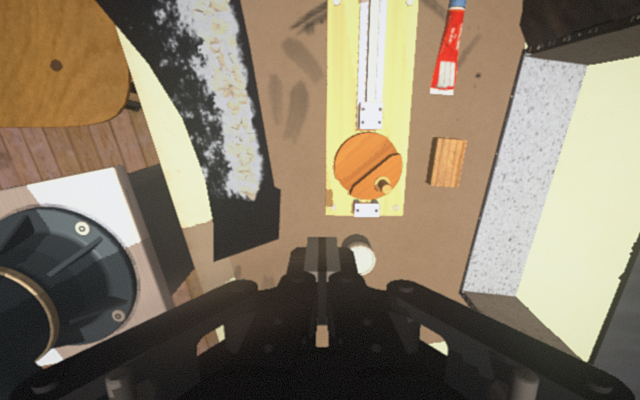

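```bash
python3 - <<'E'
from h import *
s=load('w1.png');a=s['pixels'][120:220,310:420];cv2.imwrite('pics/z3.png',cv2.resize(a,None,fx=6,fy=6,interpolation=2))
hsv=cv2.cvtColor(s['pixels'],cv2.COLOR_BGR2HSV)
print(hsv[165,350],hsv[30,345],hsv[160,450],hsv[185,383])
m=cv2.inRange(hsv,(18,60,150),(32,255,255));m[:, :315]=0;m[:,430:]=0;m[220:]=0
cv2.imwrite('pics/m.png',m)
E
```

```text
[ 14 167 234] [ 29  92 234] [ 17 129 230] [ 16 137 143]
```

View pics/z3.png

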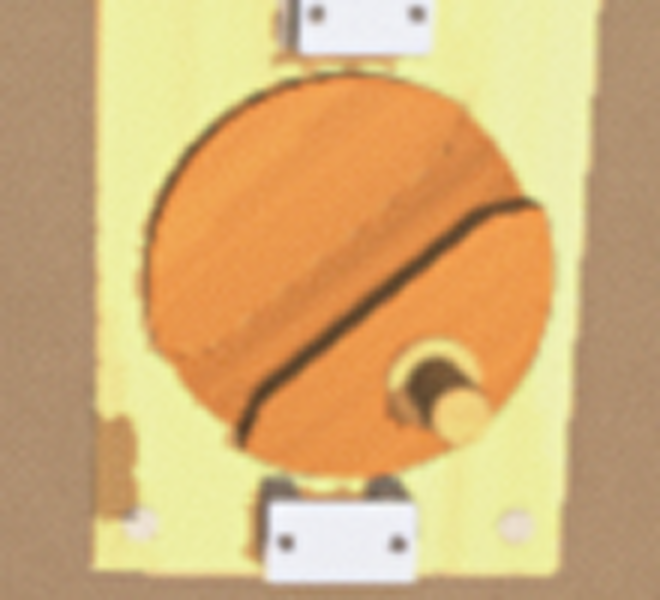

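View pics/m.png

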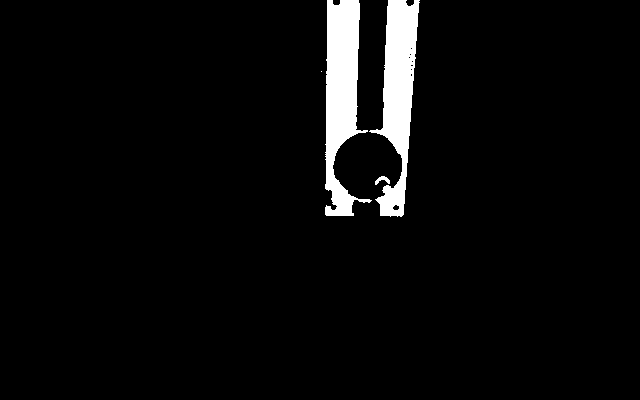

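```bash
python3 - <<'E'
from h import *
s=load('w1.png')
hsv=cv2.cvtColor(s['pixels'],cv2.COLOR_BGR2HSV)
m=cv2.inRange(hsv,(5,130,60),(17,255,255))
m[:120]=0;m[215:]=0;m[:,:320]=0;m[:,415:]=0
m=cv2.morphologyEx(m,cv2.MORPH_OPEN,np.ones((3,3)))
c=max(cv2.findContours(m,0,2)[0],key=cv2.contourArea)
h=cv2.convexHull(c)[:,0]; P=np.array([onz(s,u,v,.034)[:2] for u,v in h])
# circle fit
A=np.c_[2*P,np.ones(len(P))];x=np.linalg.lstsq(A,(P**2).sum(1),rcond=None)[0]
print('disc',x[:2],np.sqrt(x[2]+x[:2]@x[:2]),cv2.minEnclosingCircle(P.astype(np.float32)))
z=lambda u,v:(310+(u+.5)/6-.5,120+(v+.5)/6-.5)
for n,u,v,h in[('pegtop',460,415,.072),('slotL',262,397,.034),('slotR',475,220,.034),('boardBL',94,569,.01),('boardBR',558,575,.01),('boardTR',600,0,.01),('boardTL',98,0,.01),('gTL',300,0,.0395),('guideR',298,54,.0395),('guideL',430,54,.0395),('kA',270,500,.037),('kB',414,503,.037),('kC',414,582,.037),('kD',267,582,.037)]:
    print(n,onz(s,*z(u,v),h).round(4))
# board edges fit
y=cv2.inRange(hsv,(18,60,150),(32,255,255))
L=[];R=[]
for r in range(2,185,3):
    xs=np.where(y[r,315:430])[0]+315
    if len(xs): L.append(onz(s,xs[0]-.5,r,.01)[:2]);R.append(onz(s,xs[-1]+.5,r,.01)[:2])
for Q in(L,R):
    print(cv2.fitLine(np.array(Q,np.float32),cv2.DIST_HUBER,0,.01,.01).ravel())
E
```

```text
disc [0.52593436 0.09027075] 0.04763804086720843 ((0.5258890390396118, 0.09027446806430817), 0.04835556447505951)
pegtop [0.5415 0.0633 0.072 ]
slotL [0.5016 0.0667 0.034 ]
slotR [0.5575 0.0986 0.034 ]
boardBL [0.4527 0.0248 0.01  ]
boardBR [ 5.695e-01 -1.000e-04  1.000e-02]
boardTR [0.5984 0.1407 0.01  ]
boardTL [0.4811 0.1641 0.01  ]
gTL [0.5253 0.156  0.0395]
guideR [0.5228 0.1444 0.0395]
guideL [0.552  0.1386 0.0395]
kA [0.499 0.042 0.037]
kB [0.5328 0.0345 0.037 ]
kC [0.5298 0.0148 0.037 ]
kD [0.4947 0.0218 0.037 ]
[0.20037912 0.97971845 0.48766586 0.19762586]
[0.20222068 0.97933996 0.60626554 0.17452626]
```

Emit:
servo_tool([
  [0.03,-0.03,-0.05,0,0],
  [0.06,-0.06,-0.1,0,0],
  [0.078,-0.077,-0.15,0,0],
  [0.078,-0.077,-0.2,0,0],
  [0.078,-0.077,-0.24,0,0],
  [0.078,-0.077,-0.27,0,0],
  [0.078,-0.077,-0.29,0,0],
  [0.078,-0.077,-0.304,0,0],
  [0.078,-0.077,-0.304,0,0],
  [0.078,-0.077,-0.304,0,0],
])

```text
t: 3.0
tcp_pos: [0.5424, 0.0327, 0.0481]
tcp_rot: [0.995, -0.101, 0.001, -0.0]
contact_force: [0.0, -0.7, 0.3]
finger_gap: 0.001
```

```bash
python3 - <<'E'
from h import *
s=snap('wrist','w2.png'); t=snap('side','s2.png');print(robot.observe()['tcp_pos'])
b=t['pixels'][170:250,250:370]
cv2.imwrite('pics/z4.png',np.vstack([cv2.resize(s['pixels'],(480,300)),cv2.resize(b,(480,300))]))
E
```

```text
[0.54253114 0.03296196 0.0482325 ]
```

View pics/z4.png

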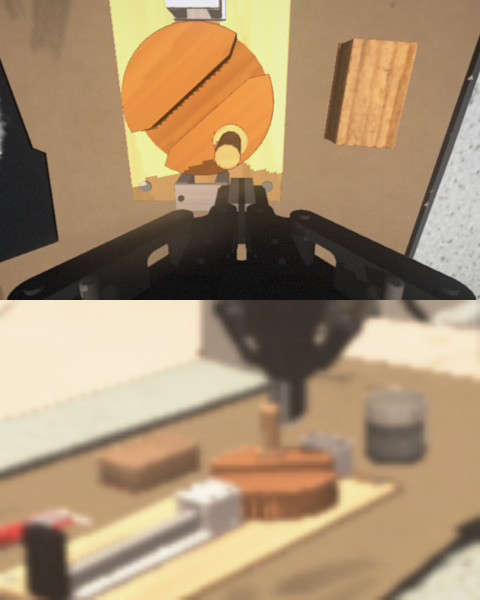

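Emit:
servo_tool([
  [0.001,0.004,0,0,0],
  [0.002,0.008,0,0,0],
  [0.003,0.012,0,0,0],
  [0.0035,0.016,0,0,0],
  [0.0045,0.02,0,0,0],
  [0.0052,0.024,0,0,0],
  [0.006,0.028,0,0,0],
  [0.007,0.032,0,0,0],
  [0.007,0.032,0,0,0],
  [0.007,0.032,0,0,0],
])

```text
t: 4.35
tcp_pos: [0.5492, 0.0648, 0.0473]
tcp_rot: [0.995, -0.101, 0.0, 0.0]
contact_force: [1.1, -2.6, 0.1]
finger_gap: 0.0
```

```bash
python3 - <<'E'
from h import *
s=snap('wrist','w3.png');o=robot.observe();print(o['tcp_pos'],o['contact_force'])
E
```

```text
[0.54891836 0.0649603  0.04724537] [ 1.32461656 -1.58518808  0.40514756]
```

View pics/w3.png

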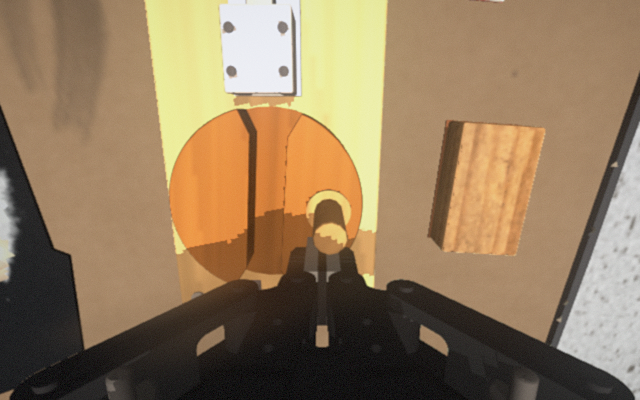

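```bash
python3 - <<'E'
from h import *
s=load('w3.png');a=s['pixels'][95:285,160:370];cv2.imwrite('pics/z5.png',cv2.resize(a,None,fx=3.5,fy=3,interpolation=2))
for p,q in[((250,132),(249,250)),((286,137),(286,262))]:
    d=onz(s,*p,.034)-onz(s,*q,.034); print(np.degrees(np.arctan2(d[1],d[0]))-78.4, onz(s,*p,.034))
E
```

```text
-3.6917843265646155 [0.5285194  0.12576491 0.034     ]
-1.5744663436822606 [0.54438715 0.12018229 0.034     ]
```

View pics/z5.png

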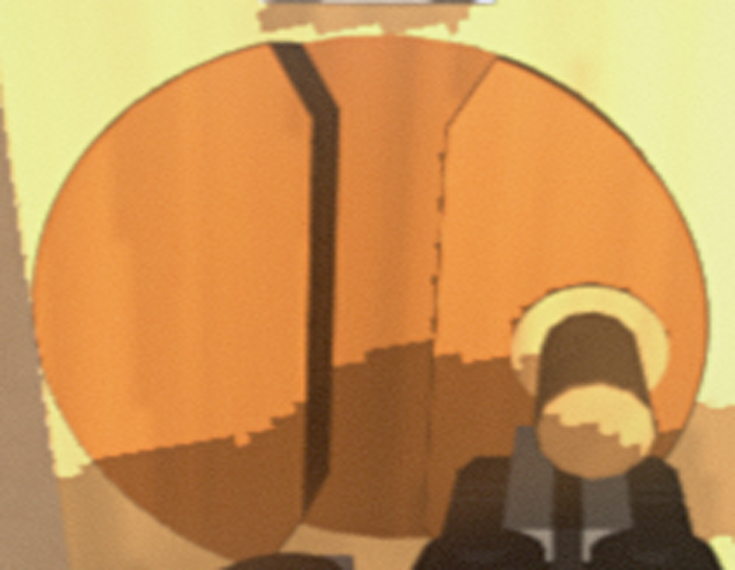

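```bash
python3 - <<'E'
from h import *
s=load('w3.png')
for p,q in[((249.4,134.3),(246.6,258.3)),((287.7,137.7),(282.3,265)),((287.7,137.7),(283.5,208))]:
    d=onz(s,*p,.034)-onz(s,*q,.034); print(np.degrees(np.arctan2(d[1],d[0]))-78.4)
p=onz(s,330,240,.072);print(p)
d=p[:2]-[.526,.090];print(d@[-.2013,-.9795],d@[.9795,-.2013])
E
```

```text
-4.535597809857379
-3.9572671970103954
-4.958075307919586
[0.5565695  0.08087878 0.072     ]
0.0027805896438189382 0.031778927584306886
```

Emit:
servo_tool([
  [0.0003,0.0012,0,0,0],
  [0.0005,0.0025,0,0,0],
  [0.0005,0.0025,0,0,0],
  [0.0005,0.0025,0,0,0],
  [-0.003,-0.015,0,0,0],
  [-0.004,-0.02,0.03,0,0],
  [-0.004,-0.02,0.08,0,0],
  [-0.004,0.0,0.14,0,0],
  [-0.01,0.04,0.19,0,0],
  [-0.02,0.06,0.2,0,0],
  [-0.02,0.06,0.2,0,0],
])

```text
t: 5.78
tcp_pos: [0.5287, 0.1256, 0.2484]
tcp_rot: [0.995, -0.1, 0.001, -0.0]
contact_force: [0.1, -0.4, -0.1]
finger_gap: 0.004
```

```bash
python3 - <<'E'
from h import *
s=snap('wrist','w4.png');o=robot.observe();print(o['tcp_pos'],o['contact_force'])
E
```

```text
[0.52863702 0.12480447 0.24732351] [ 0.44987148 -0.12845752  0.0847507 ]
```

View pics/w4.png

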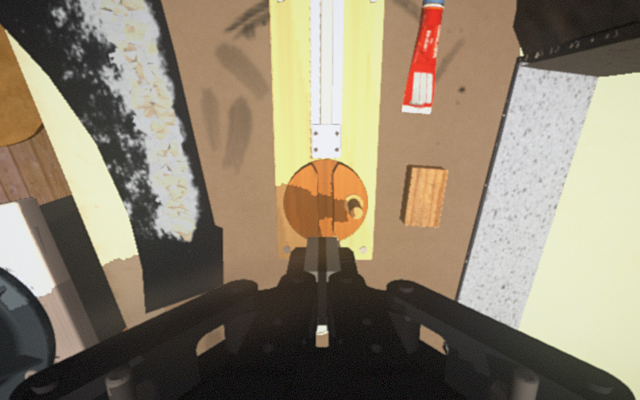

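```bash
python3 - <<'E'
from h import *
s=load('w4.png');a=s['pixels'][110:250,260:400];cv2.imwrite('pics/z6.png',cv2.resize(a,None,fx=5,fy=4,interpolation=2))
E
```

```text
(no output)
```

View pics/z6.png

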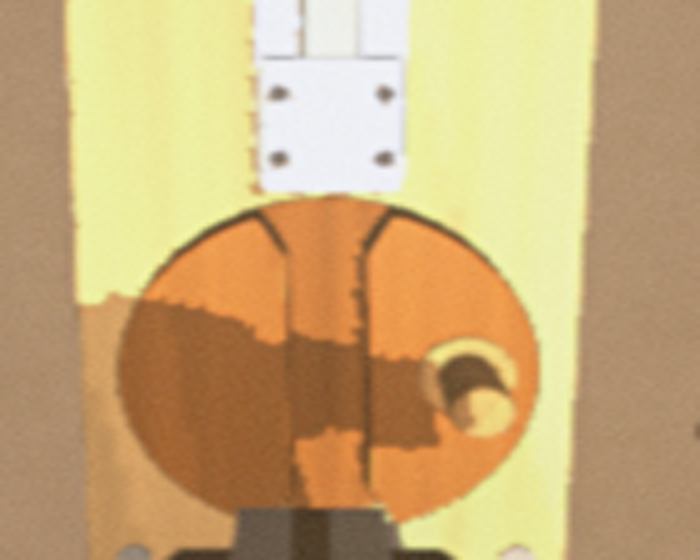

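```bash
python3 - <<'E'
from h import *
s=load('w4.png')
for p,q in[((317.0,173),(318.4,226.2)),((333.0,173),(333.4,232.))]:
    d=onz(s,*p,.034)-onz(s,*q,.034); print(np.degrees(np.arctan2(d[1],d[0]))-78.4)
p=onz(s,358,212.7,.072);print(p)
d=p[:2]-[.526,.090];print(d@[-.2013,-.9795],d@[.9795,-.2013])
E
```

```text
1.442727422949659
1.057649847748607
[0.55920664 0.08441631 0.072     ]
-0.001215272723753047 0.033649898871347624
```

Emit:
servo_tool([
  [0.008,0.03,0.02,0,0],
  [0.016,0.07,0.04,0,0],
  [0.025,0.1,0.05,0,0],
  [0.03,0.115,0.05,0,0],
  [0.03,0.115,0.05,0,0],
])

```text
t: 6.45
tcp_pos: [0.559, 0.2396, 0.2955]
tcp_rot: [0.995, -0.1, -0.001, 0.001]
contact_force: [0.3, -1.4, 0.0]
finger_gap: -0.0
```

```bash
python3 - <<'E'
from h import *
s=snap('wrist','w5.png');o=robot.observe();print(o['tcp_pos'])
print(proj(s,[.5735,.3112,.067]))
E
```

```text
[0.55868982 0.23898479 0.29586454]
[321.25039332 103.3594745 ]
```

View pics/w5.png

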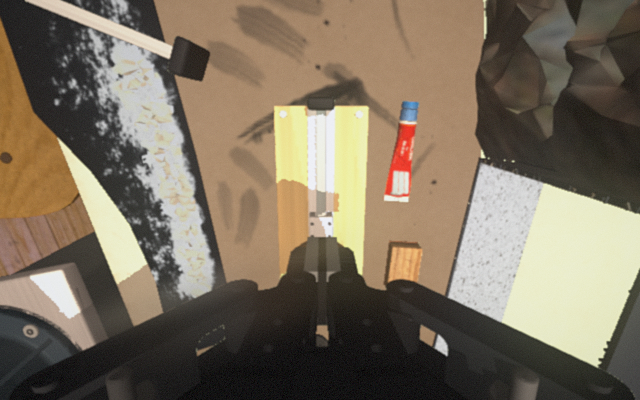

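```bash
python3 - <<'E'
from h import *
s=load('w5.png')
for p in[(480,155),(478,100),(485,30),(475,135)]:
  print([onz(s,*p,z).round(3)[:2] for z in(0,.1,.2,.3)])
p=onz(s,321,100,.067);print(p)
for p in [(308,97),(335,97),(308,109),(335,109)]: print(onz(s,*p,.067))
E
```

```text
[array([0.768, 0.206]), array([0.723, 0.228]), array([0.679, 0.25 ]), array([0.634, 0.272])]
[array([0.771, 0.277]), array([0.725, 0.283]), array([0.68 , 0.289]), array([0.635, 0.295])]
[array([0.785, 0.357]), array([0.737, 0.344]), array([0.688, 0.332]), array([0.64, 0.32])]
[array([0.763, 0.233]), array([0.72 , 0.249]), array([0.676, 0.265]), array([0.633, 0.281])]
[0.57393262 0.3146732  0.067     ]
[0.56080045 0.3205149  0.067     ]
[0.58936303 0.31469304 0.067     ]
[0.55817306 0.30830268 0.067     ]
[0.58699783 0.30242887 0.067     ]
```

Emit:
servo_tool([
  [0.008,0.04,0,0,0],
  [0.015,0.08,-0.02,0,0],
  [0.02,0.11,-0.06,0,0],
  [0.021,0.111,-0.12,0,0],
  [0.021,0.111,-0.17,0,0],
  [0.021,0.111,-0.21,0,0],
  [0.021,0.111,-0.24,0,0],
  [0.021,0.111,-0.257,0,0],
  [0.021,0.111,-0.267,0,0],
  [0.021,0.111,-0.267,0,0],
])

```text
t: 7.75
tcp_pos: [0.58, 0.3507, 0.0304]
tcp_rot: [0.995, -0.101, -0.0, 0.0]
contact_force: [0.3, 0.2, -0.2]
finger_gap: 0.0
```

```bash
python3 - <<'E'
from h import *
s=snap('wrist','w6.png');t=snap('side','s6.png');o=robot.observe();print(o['tcp_pos'])
b=t['pixels'][170:290,200:392]
cv2.imwrite('pics/z7.png',np.vstack([cv2.resize(s['pixels'],(480,300)),cv2.resize(b,(480,300))]))
E
```

```text
[0.58050937 0.35126391 0.03136936]
```

View pics/z7.png

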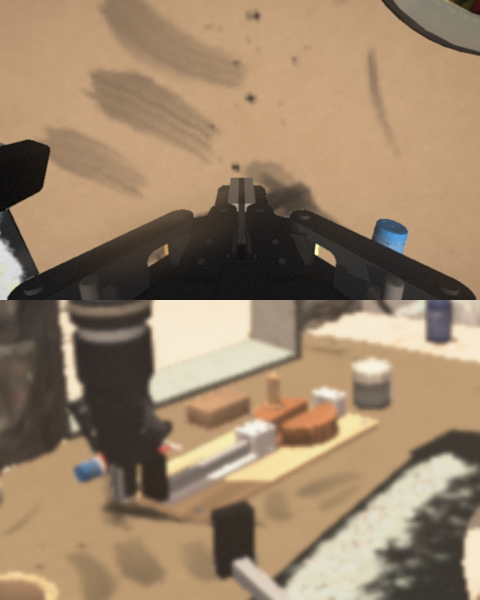

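Emit:
servo_tool([
  [-0.002,-0.0098,0,0,0],
  [-0.0036,-0.0176,0,0,0],
  [-0.0048,-0.0235,0,0,0],
  [-0.006,-0.0294,0,0,0],
  [-0.0075,-0.0362,0,0,0],
  [-0.0091,-0.0441,0,0,0],
  [-0.0107,-0.0519,0,0,0],
  [-0.0123,-0.0598,0,0,0],
  [-0.0139,-0.0676,0,0,0],
  [-0.0155,-0.0754,0,0,0],
  [-0.0171,-0.0833,0,0,0],
  [-0.0181,-0.0882,0,0,0],
])

```text
t: 9.35
tcp_pos: [0.5618, 0.2624, 0.0305]
tcp_rot: [0.995, -0.101, 0.0, -0.0]
contact_force: [0.7, 4.8, 3.9]
finger_gap: 0.004
```

```bash
python3 - <<'E'
from h import *
s=snap('wrist','w7.png');t=snap('side','s7.png');o=robot.observe();print(o['tcp_pos'],o['contact_force'])
b=t['pixels'][170:290,200:392]
cv2.imwrite('pics/z8.png',np.vstack([cv2.resize(s['pixels'],(480,300)),cv2.resize(b,(480,300))]))
E
```

```text
[0.56152182 0.26189667 0.03018666] [0.29366269 1.52879055 0.45702076]
```

View pics/z8.png

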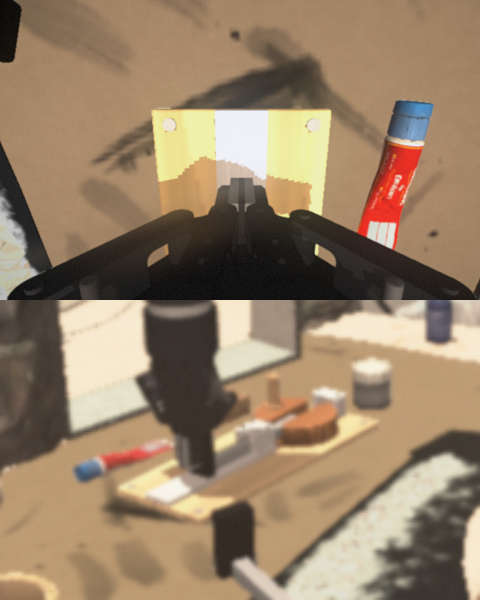

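Emit:
servo_tool([
  [-0.0016,-0.0078,0,0,0],
  [-0.0032,-0.0157,0,0,0],
  [-0.0048,-0.0235,0,0,0],
  [-0.0064,-0.0313,0,0,0],
  [-0.008,-0.039,0,0,0],
  [-0.0094,-0.046,0,0,0],
  [-0.0106,-0.0518,0,0,0],
  [-0.0117,-0.057,0,0,0],
  [-0.0123,-0.0598,0,0,0],
  [-0.0123,-0.0598,0,0,0],
])

```text
t: 10.7
tcp_pos: [0.5495, 0.2027, 0.0303]
tcp_rot: [0.995, -0.101, -0.0, 0.0]
contact_force: [0.8, 1.4, 1.0]
finger_gap: -0.002
```

Emit:
servo_tool([
  [-0.0002,-0.001,0,0,0],
  [-0.0004,-0.002,0,0,0],
  [-0.0006,-0.003,0,0,0],
  [-0.0006,-0.003,0,0,0],
])

```text
t: 11.2
tcp_pos: [0.549, 0.2008, 0.0303]
tcp_rot: [0.995, -0.1, -0.0, -0.001]
contact_force: [0.7, 7.4, 1.2]
finger_gap: -0.003
```

Emit:
servo_tool([
  [-0.0002,-0.001,0,0,0],
  [-0.0004,-0.002,0,0,0],
  [-0.0004,-0.002,0,0,0],
])

```text
t: 11.58
tcp_pos: [0.549, 0.2007, 0.0303]
tcp_rot: [0.995, -0.1, 0.0, -0.003]
contact_force: [1.4, 15.5, -2.3]
finger_gap: 0.003
```

```bash
python3 - <<'E'
from h import *
t=snap('side','s8.png');t2=snap('scene','c8.png');o=robot.observe();print(o['tcp_pos'],o['contact_force'])
b=t['pixels'][170:270,230:390];c=t2['pixels'][170:270,230:390]
cv2.imwrite('pics/z9.png',np.vstack([cv2.resize(c,(480,300)),cv2.resize(b,(480,300))]))
E
```

```text
[0.54900774 0.20071916 0.03033705] [ 1.04405251 14.35223431 -1.74352802]
```

View pics/z9.png

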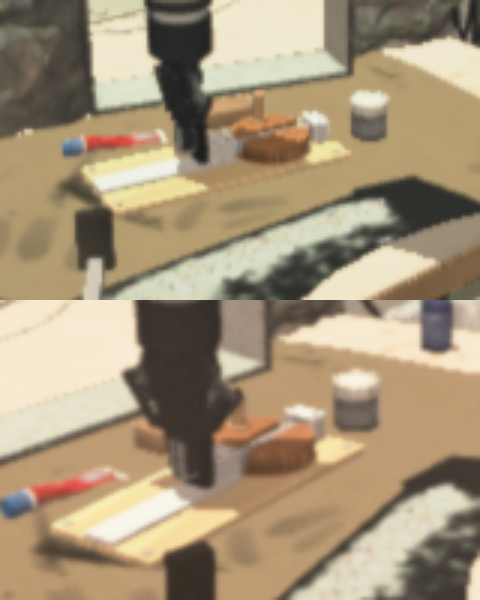

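Emit:
servo_tool([
  [0.002,0.01,0,0,0],
  [0.006,0.03,0,0,0],
  [0.01,0.05,0.01,0,0],
  [0.01,0.05,0.06,0,0],
  [0.01,0.05,0.12,0,0],
  [0.01,0.05,0.18,0,0],
  [0.01,0.03,0.24,0,0],
  [0.0,-0.03,0.26,0,0],
  [-0.01,-0.08,0.26,0,0],
  [-0.02,-0.09,0.26,0,0],
  [-0.02,-0.09,0.26,0,0],
])

```text
t: 13.05
tcp_pos: [0.5281, 0.108, 0.2904]
tcp_rot: [0.995, -0.101, -0.0, 0.0]
contact_force: [-0.0, 0.8, -0.2]
finger_gap: -0.002
```

```bash
python3 - <<'E'
from h import *
s=snap('wrist','w9.png');o=robot.observe();print(o['tcp_pos'],o['contact_force'])
a=s['pixels'][90:250,250:410];cv2.imwrite('pics/z10.png',cv2.resize(a,(640,600),interpolation=2))
snap('side','s9.png')
E
```

```text
[0.52857705 0.108711   0.29021703] [-0.52348502  0.03249318  0.94250186]
```

View pics/w9.png

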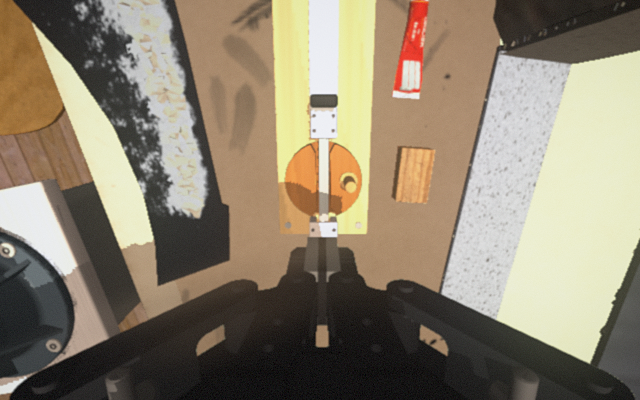

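View pics/z10.png

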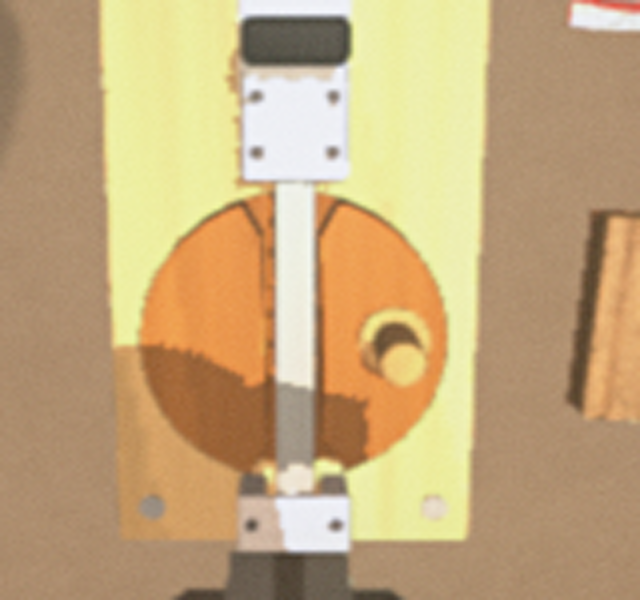

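```bash
python3 - <<'E'
from h import *
s=load('w9.png')
C=np.array([.526,.090]);ux=np.array([-.2013,-.9795]);uy=np.array([.9795,-.2013])
z=lambda u,v:(250+u/4,90+v/3.75)
def b(u,v,h): d=onz(s,*z(u,v),h)[:2]-C; return (d@ux).round(4),(d@uy).round(4)
print('lug front',b(295,67,.067),'lug rear',b(295,16,.067),'guide rear',b(295,80,.0395),'guide front',b(295,181,.0395),'keeper',b(295,495,.037),b(295,552,.037))
print('nose spot',b(297,478,.029),b(297,495,.029), 'bar edges',b(277,200,.029),b(316,200,.029),b(277,450,.029),b(314,450,.029))
for p in((266,235),(268,440),(319,235),(320,450)): print(b(*p,.034))
E
```

```text
lug front (np.float64(-0.0867), np.float64(0.0015)) lug rear (np.float64(-0.1007), np.float64(0.0015)) guide rear (np.float64(-0.0832), np.float64(0.0017)) guide front (np.float64(-0.0524), np.float64(0.0018)) keeper (np.float64(0.0528), np.float64(0.002)) (np.float64(0.0735), np.float64(0.002))
nose spot (np.float64(0.0494), np.float64(0.0027)) (np.float64(0.0556), np.float64(0.0027)) bar edges (np.float64(-0.0455), np.float64(-0.0036)) (np.float64(-0.0455), np.float64(0.0082)) (np.float64(0.0393), np.float64(-0.0038)) (np.float64(0.0393), np.float64(0.0081))
(np.float64(-0.0348), np.float64(-0.007))
(np.float64(0.0343), np.float64(-0.0066))
(np.float64(-0.0348), np.float64(0.0091))
(np.float64(0.0378), np.float64(0.0099))
```

```bash
python3 -c "
from h import *
print(robot.close_job(),robot.observe()['t'])"
```

```text
the job is handed in; nothing more can be done
the job is handed in; nothing more can be done
```

The revolve is locked: I pushed the disc round by its peg until the slot lined up, then pushed the small bar by its lug through the slot until it stopped. I handed the job in just after 13 s with no verdict reported, so the checks below are my own.

- **Disc:** the peg push took it from about 2.29 rad to about pi. It was about 0.08 rad short at first and I corrected it. The last wrist picture puts the slot within roughly 0.02 rad of the bar.
- **Bar:** it stalled against the guide with the push force rising to about 15 N. The last wrist picture puts the lug's front face at x ≈ -0.087 m and y ≈ 1.5 mm (every feature on that centreline reads 1.5–2 mm), with the bar running to the keeper mouth.
- **Bystanders:** I planned the pushes clear of them, and the tube and block look undisturbed in the last picture. I did not re-measure any of them.
- **Arm:** it finished with the fingertips about 0.29 m above the bench, with no contact.
- **One check disagreed:** the same picture read the guide's rear edge at about -0.083 m instead of the stated -0.088 m. I put that down to the lug or its shadow hiding the edge. The lug position and the force stop both say the bar is home.

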